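Lock a painted tile into the decorating jig

ROBOT

A 7-joint arm with a two-finger parallel gripper is mounted at the origin on the work surface. World frame = base frame: x ahead of the robot, y to its left, z up, the work surface at z = 0. Lengths are in m, angles in rad, forces in N, time in s.
With the tool pointing down it reaches from about 0.425 to 0.975 m from the base axis. Payload 16.7 kg.
Tool frame: the origin (TCP) lies midway between the tips of the shut fingers; the grasp point (between the pads) lies behind it (grasp_offset is the z of the grasp point in the tool frame, in m); z points along the fingers, y is the line along which they close (so a half turn about z gives the same grasp; the last joint's range is limited). The gripper opens to 85 mm and grips with 20 to 120 N. Pads are 22 mm wide; open, the fingers measure 114 mm over their backs; the gripper's body (76 mm by 85 mm) begins 54 mm behind the grasp point. The pads swing forward as they close: fully open they stand 13 mm farther back than shut.
Start: joints at [-1.357, 0.426, 0.074, 1.606, -0.034, 1.111, -0.067], TCP at [0.24, 0.631, 0.231] pointing down, gripper open.
Joint ranges: [-2.85, 2.85], [-0.5, 2.14], [-1.23, 1.37], [0.21, 2.46], [-1.02, 4.16], [0.16, 2.05], [-2.73, 2.73]. Speed limits (rad/s): [1.89, 1.89, 2.39, 2.39, 3.01, 3.01, 3.01].

INTERFACE

Orientations are given as a unit quaternion [w, x, y, z].
In Python, from bench import * gives the robot as it stands. The module is installed in compiled form; this text tells all that it offers.
- The arm moves only by the tool jog_arm, never from a script. Its argument "motion" is one flat list of numbers, 7 for each row, row after row: the shift along the tool's x, y, z each as a share of 10 cm, from -1 to 1, then the turn, a rotation vector about the tool's x, y, z each as a share of 30 degrees, from -1 to 1, then the opening, from 0 (shut) to 1 (fully open). In form: [tx, ty, tz, ax, ay, az, hand, tx, ty, tz, ax, ay, az, hand, ...]. A call has 1 to 20 rows; each row is the pose to reach, as a shift and turn from the pose commanded when the call began, along the tool's axes at that moment; what a row does not reach only later rows make up. A row lasts 1/10 s, in which the tool goes at most 50 mm and 8.59 degrees, less where a joint would pass 70% of its speed; a pose out of reach is approached as far as the arm can. A call with a number of a shift or a turn outside -1 to 1 is refused whole. A call with a gripper value outside its range is refused whole. The fingers move at their own pace and stop on an object; the grip force is fixed at half the most. Time passes only in rows, so rows that repeat a pose let the fingers close. It gives the time, the measured TCP pose, the force, the opening and the grip force at its end, in the units of the state.
- get_obs(): the state, without advancing time (a new reading comes with each control period).
- snapshot(name): name is "scene" or "top" or "wrist"; returns a dict with "pixels" (400x640x3 uint8, blue, green, red), "fx", "fy", "cx", "cy" (pixels), "rvec" (rotation vector, rad) and "tvec" (3), from world to camera coordinates, as OpenCV has them. Camera axes: x right, y down, z forward; pixel columns grow to the right and rows downward; lengths in m; the calibration is good to about 2 mm. The wrist camera is an equidistant fisheye: a pixel r from the principal point sees the ray r / f radians off the axis. A picture is of the moment at which its call begins. There is no depth.
- job_done(): hands the job in; it is judged then, once.
Trained networks look in a picture, given as the dict that the camera call returned (one of the last four; its "shot" number tells which), for a name from the list of things; names that differ only in an ending like _2 or _b are one class to them, and where a whole thing is asked for, a point or a joint stands for the part that bears it (a point fixed in the world has none). Each returns a list of dicts, best first, with "score" (0 to 1); they miss things now and then, are a little off and sometimes report something else, mostly with a low value. They report only what shows in the picture. A call takes as long as a camera call. They do not tell look-alikes from the thing itself.
- spot_in(picture, target): "position" ([x, y, z] in m, in the coordinates of the camera as it stood for that picture, good to about 4 mm: the middle of the surface that is visible of it).
- cut_out(picture, target): "region" (400x640 bool, what is visible of it).
- landmark_of(picture, target): "position" ([x, y, z] in m, in the coordinates of the camera as it stood for that picture, good to about 4 mm: a listed point, or the origin of a listed thing).
The state is a dict: "t": time; "joints": joint angles; "dq": joint speeds; "joint_efforts": joint torques, N m; "position": TCP position; "tool_rot": TCP orientation; "contact_force": force on the tool from outside, world axes, zero at the start; "moment": the same for the moment, N m; "opening": finger opening in m; "finger_force": force on a finger pad.
Only numpy, scipy, OpenCV 4.12 (cv2) and the standard library are available. Lean on these libraries where they do the work, as an engineer would, in place of code of your own. Each camera call takes 0.05 s, during which the arm holds its last target. There are 200 camera calls.

TASK

A freshly painted tile lies loose in the brass-topped holding jig: lock it in by pushing the red knob with the fingertips along the long leg of the L-shaped slot to the corner, so that the jaw pushes the tile up to the fence, and then round the corner to the very end of the short leg. Only push the knob: do not grip or lift it, and do not touch the wet tile. Leave the jars and the cup standing where they are, and come away from the jig when the knob is home.

Things in the scene. Friction and masses are not known exactly. Their poses are not given: they have to be found in the camera images.
- jig: Fixed jig, plywood base 300 x 150 x 12 mm; origin: centre of its underside on the table. x runs along it from knob end to tile end, y across, z up. Brass cover plate (x -145 to -5, y +-70 mm, top 34 mm above the table) with an L slot 15 mm wide: long leg along the jig's +x, short leg from its corner along +y. Beyond the plate: the open tile bed with side guides (y +-52 to 62 mm, top 24 mm).
- carriage (a joint): Travel in m of the jaw carriage along the jig's x: 0 with the knob's pin at slot_start, 0.060 with it in line with the short leg; the slot stops it at 0.0615. About 2.5 N of friction plus the tile's, no spring: it stays where left. Its steel jaw bar slides under the brass plate, face at jig x = -27 mm + travel, and pushes the tile.
- cross (a joint): Travel in m of the knob's pin across the carriage, along the jig's +y: 0 on the centre line of the long leg, 0.040 at the end of the short leg (stopped by the slot at 0.0415). It can move more than 1.5 mm only when the pin is at the corner. About 1.5 N of friction, no spring.
- knob (a point): Centre of the red knob, 59 mm above the table: upright octagonal block, 26 mm across its main faces (facing the jig's +-x and +-y), 31 mm across the narrow ones, from 41 to 77 mm above the table. Its 12 mm steel pin goes down into the slot with 1.5 mm play each side; it only rests there under a light spring (2.5 N) and would come up if pulled.
- slot_start (a point): Point on the brass plate's top (34 mm above the table) on the slot's centre line where the pin's axis lies at the start of the long leg.
- slot_corner (a point): Same, for the corner: 60 mm from slot_start along the jig's +x.
- slot_end (a point): Same, for the end of the short leg: 40 mm from slot_corner along the jig's +y. The knob must end here.
- fence (a point): Middle of the fence's top edge, 26 mm above the table, on the face that the tile comes up to (jig x = 135 mm).
- tile: White ceramic tile 100 x 100 x 8 mm with a wet painted blue sky, about 0.2 kg, loose on the base between the side guides; origin at the centre of its underside, axes as the jig's. Against the fence its centre lies at jig x = 85 mm; it starts 6 to 14 mm short of that. The jaw moves it; do not touch it.
- jar_amber_mid (a point): Centre (31 mm up) of an amber paint jar with a yellow cap, 48 mm across, 62 mm high, loose, standing beside the jig. Leave alone.
- jar_blue_mid (a point): Centre (31 mm up) of a blue paint jar, 48 mm across, 62 mm high, loose, standing beside the jig. Leave alone.
- cup_mid (a point): Centre (35 mm up) of an open white plastic cup, 60 mm across its rim, 70 mm high, loose, standing beside the jig. Leave alone.
Not all that is in view belongs to the job. Of the things like the tile, leave any that is orange; of the rest the larger one is meant.

How it is judged:
By the outcome, as a careful person would: the job done as asked, in the order asked, and still so for the second after the job is handed in, with the robot touching nothing.
It also fails if it takes over 48 s, if anything falls off the work surface, if the arm or the gripper's body presses on something with over 40 N, if the wrist force passes 120 N, or if a joint passes its speed limit or range.

## Working session

There is one attempt and no reset: what is moved stays moved. The work goes in short steps, Python scripts to look and compute and a tool call to move; the robot and the scene stay as the last step left them, time stands still between calls to the robot, and variables do not carry over. Pictures are saved under pics/ and viewed, at most 10 in all, crops included, and the job is handed in when it is done.

Besides the shell and the picture viewer there is one more tool, called after "Call:" as a command line: name --argument value ..., lists and objects as JSON in quotes. jog_arm: Moves the arm, as the interface text tells. Shift numbers are shares of 10 cm and turn numbers shares of 30 degrees, none past 1 either way. Its arguments: {"type":"object","properties":{"motion":{"type":"array"}},"required":["motion"]}

```bash
mkdir -p pics
cat > h.py <<'E'
from bench import *
import numpy as np, cv2
def c2w(p,P):
    R=cv2.Rodrigues(np.array(p["rvec"],float))[0]
    return R.T@(np.array(P,float)-np.array(p["tvec"],float).ravel())
def ray(p,u,v,z):
    R=cv2.Rodrigues(np.array(p["rvec"],float))[0]
    d=R.T@np.array([(u-p["cx"])/p["fx"],(v-p["cy"])/p["fy"],1]); o=-R.T@np.array(p["tvec"],float).ravel()
    return o+d*(z-o[2])/d[2]
def marks(p,names):
    for n in names:
        for r in landmark_of(p,n)[:3]:
            print(n,round(r["score"],2),np.round(c2w(p,r["position"]),4))
E
python3 - <<'E'
from h import *
o=get_obs();print(o["t"],o["position"],o["tool_rot"])
for n in("scene","top"):
    p=snapshot(n);cv2.imwrite(f"pics/{n}0.png",p["pixels"]);print(n)
    marks(p,["jig","knob","slot_start","slot_corner","slot_end","fence","tile","jar_amber_mid","jar_blue_mid","cup_mid"])
E
```

```text
0.0 [0.24004027 0.63043504 0.23061209] [-7.76366136e-05  1.80902948e-01  9.83500737e-01 -6.46442845e-04]
scene
jig 0.81 [0.5313 0.0035 0.0052]
knob 0.47 [0.5309 0.1085 0.0629]
slot_start 0.69 [0.5325 0.1223 0.0317]
slot_start 0.26 [ 0.6553 -0.1327  0.0319]
slot_corner 0.82 [0.5187 0.0671 0.0344]
slot_end 0.75 [0.5638 0.0563 0.0329]
fence 0.78 [ 0.5128 -0.1281  0.0266]
fence 0.54 [ 0.5138 -0.0744  0.01  ]
tile 0.93 [ 0.5019 -0.2598 -0.001 ]
tile 0.83 [ 0.3485 -0.2188  0.0048]
tile 0.73 [0.5186 0.0661 0.0371]
jar_amber_mid 0.67 [ 0.652  -0.1354  0.0305]
jar_blue_mid 0.94 [ 0.663  -0.0445  0.0352]
cup_mid 0.66 [ 0.3807 -0.0134  0.0363]
cup_mid 0.19 [0.5206 0.0646 0.0384]
top
jig 0.96 [0.5364 0.0022 0.0047]
jig 0.71 [0.5329 0.1262 0.0342]
jig 0.24 [0.5339 0.1106 0.0601]
knob 0.58 [0.5346 0.1126 0.0633]
knob 0.21 [ 0.6654 -0.0445  0.0282]
slot_start 0.83 [0.5343 0.1267 0.0361]
slot_corner 0.92 [0.5245 0.0598 0.0333]
slot_corner 0.3 [0.5349 0.1237 0.035 ]
slot_end 0.95 [0.5626 0.055  0.0319]
slot_end 0.44 [ 0.3841 -0.0106  0.0325]
fence 0.7 [ 0.5185 -0.1284  0.0259]
tile 0.98 [ 0.3535 -0.2186 -0.0023]
tile 0.92 [ 0.5057 -0.253  -0.0015]
tile 0.71 [ 0.5272 -0.0726  0.0129]
jar_amber_mid 0.93 [ 0.656  -0.1335  0.0282]
jar_blue_mid 0.67 [ 0.6606 -0.0438  0.0292]
jar_blue_mid 0.37 [0.5342 0.1136 0.0621]
cup_mid 0.94 [ 0.3807 -0.0118  0.0325]
```

View pics/scene0.png

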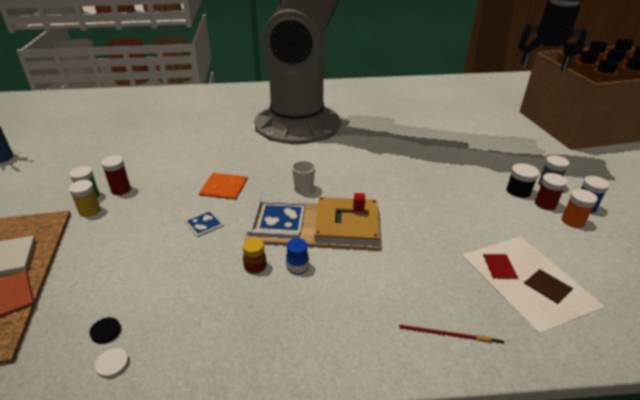

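View pics/top0.png

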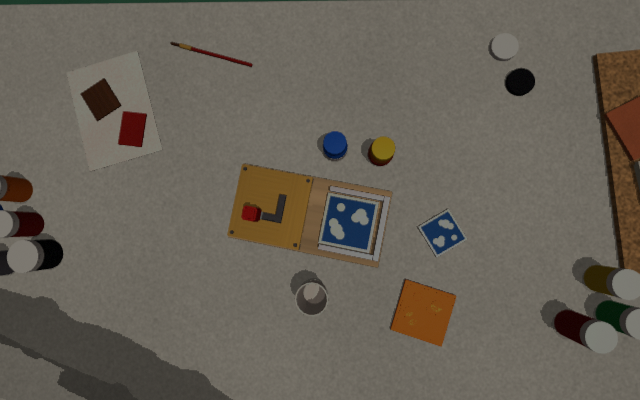

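The scene view shows the jig at about (315,222) with the red knob at (360,202). In the top view the knob is at (250,213), the slot corner at (281,216), and the jig's +x points right. The jars are at (335,145) and (382,151), and the cup is at (311,298). The small blue tile and the orange one are decoys. The networks agree with this, so I'm moving over there with the fingers shut.

Call:
jog_arm --motion '[-1,-0.74,0,0,0,0,0,-1,-0.74,0,0,0,0,0,-1,-0.74,0,0,0,0,0]'

```text
t: 1.4
position: [0.3101, 0.5224, 0.2315]
tool_rot: [0.001, 0.183, 0.983, -0.0]
contact_force: [-0.4, -0.1, 0.7]
opening: 0.0439
finger_force: 0.0
```

Call:
jog_arm --motion '[-1,-0.74,0,0,0,0,0,-1,-0.74,0,0,0,0,0,-1,-0.74,0,0,0,0,0]'

```text
t: 1.7
position: [0.3769, 0.4174, 0.2316]
tool_rot: [0.0, 0.183, 0.983, -0.0]
contact_force: [-0.4, 0.4, 0.5]
opening: 0.0005
finger_force: 0.0
```

Call:
jog_arm --motion '[-1,-0.74,0,0,0,0,0,-1,-0.74,0,0,0,0,0,-1,-0.74,0,0,0,0,0]'

```text
t: 2.0
position: [0.4437, 0.3126, 0.2317]
tool_rot: [0.0, 0.183, 0.983, -0.0]
contact_force: [-0.3, -0.2, -0.0]
opening: -0.0002
finger_force: 0.0
```

Call:
jog_arm --motion '[-1,-0.74,0,0,0,0,0,-1,-0.74,0,0,0,0,0,-1,-0.74,0,0,0,0,0,-1,-0.74,0,0,0,0,0]'

```text
t: 2.4
position: [0.5106, 0.208, 0.2316]
tool_rot: [0.001, 0.184, 0.983, -0.0]
contact_force: [-0.4, 0.7, -0.6]
opening: -0.0002
finger_force: 0.0
```

```bash
cat > m.py <<'E'
from h import *
import sys
o=get_obs();print(o["t"],o["position"],o["tool_rot"],o["opening"],o["contact_force"])
p=snapshot("top")
c=[ray(p,u,v,.034)[:2] for u,v in((244,164),(313,178),(300,250),(229,237))]
print(np.round(c,4),"centre",np.mean(c,0)); d=(c[1]+c[2]-c[0]-c[3]);print("jigx angle",np.degrees(np.arctan2(d[1],d[0])))
r=cut_out(p,"jig")[0]["region"].astype(np.uint8)
b=cv2.boxPoints(cv2.minAreaRect(cv2.findNonZero(r)));print(b)
q=np.array([ray(p,u,v,.012)[:2] for u,v in b]);print(np.round(q,4),q.mean(0),[np.degrees(np.arctan2(*(q[i]-q[i-1])[::-1])) for i in range(4)])
p=snapshot("wrist");cv2.imwrite("pics/w1.png",p["pixels"])
marks(p,["jig","knob","slot_start","slot_corner","slot_end","fence","tile"])
E
python3 m.py
```

```text
2.4 [0.51057368 0.2079937  0.23159779] [ 5.25533199e-04  1.83696206e-01  9.82982889e-01 -2.59152905e-04] -0.00017468735530708286 [-0.40635655  0.70351326 -0.64294717]
[[ 0.6268  0.1308]
 [ 0.6021 -0.0031]
 [ 0.4654  0.0178]
 [ 0.4861  0.1544]] centre [0.54510842 0.07495543]
jigx angle -99.51779851751722
[[226.23163 236.79689]
 [241.65546 160.58504]
 [392.7411  191.16188]
 [377.31726 267.37372]]
[[ 0.4855  0.1666]
 [ 0.6372  0.1417]
 [ 0.5822 -0.1566]
 [ 0.4353 -0.1293]] [0.53504139 0.00560805] [np.float64(80.36874296336151), np.float64(-9.306038296556268), np.float64(-100.4575488815523), np.float64(169.4698279275017)]
jig 0.68 [ 0.512  -0.1279  0.0221]
knob 0.74 [0.532  0.1087 0.0578]
slot_start 0.76 [0.5402 0.1231 0.0371]
slot_corner 0.89 [0.5233 0.0603 0.0347]
slot_end 0.68 [0.56   0.0565 0.0337]
fence 0.62 [ 0.5109 -0.127   0.0238]
fence 0.21 [0.5217 0.0614 0.0348]
tile 0.89 [ 0.3539 -0.2167 -0.001 ]
tile 0.86 [ 0.5181 -0.0716  0.012 ]
tile 0.78 [ 0.5033 -0.2513 -0.0019]
```

View pics/w1.png

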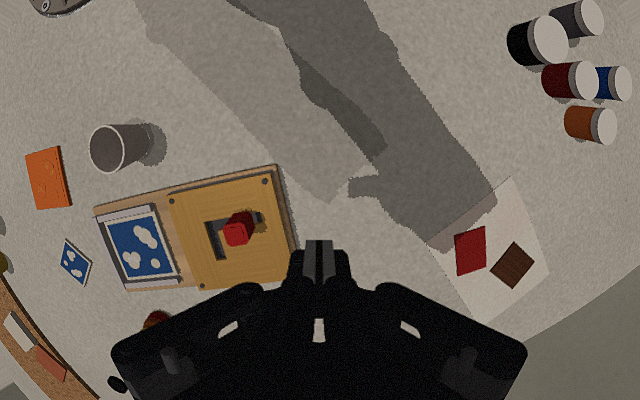

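The wrist view shows the red knob at (237,233) a little way along the slot, with its corner at (213,240). The shut fingers are at (318,262), beyond the knob's end of the jig. The jig's x axis is at about -99.7°, so I'm aligning to it and going down behind the knob.

Call:
jog_arm --motion '[-0.46,-0.35,0.5,0,0,-0.38,0,-0.46,-0.35,1,0,0,-0.38,0,-0.46,-0.35,1,0,0,-0.38,0,-0.46,-0.35,1,0,0,-0.38,0]'

```text
t: 3.3
position: [0.5378, 0.161, 0.1284]
tool_rot: [-0.002, 0.083, 0.997, -0.002]
contact_force: [-0.3, 0.7, 0.3]
opening: 0.0003
finger_force: 0.0
```

```bash
sed -i 's#w1.png#w2.png#; /^c=/d; /^print(np.round(c/d; /^r=cut/,/^q=/d' m.py
cat >> m.py <<'E'
for n in("top","scene"):
    s=snapshot(n);print(n);marks(s,["knob","slot_corner"])
E
python3 m.py
```

```text
3.3 [0.53781445 0.16104859 0.12839991] [-0.00216005  0.0831389   0.99653437 -0.00158172] 0.0003134555684089035 [-0.3345761   0.68310642  0.28222743]
jig 0.86 [ 0.5307  0.0062 -0.    ]
knob 0.63 [0.5322 0.1104 0.0618]
knob 0.25 [ 0.3839 -0.0087  0.0325]
slot_start 0.95 [0.5376 0.1247 0.0377]
slot_corner 0.77 [0.5228 0.0617 0.0346]
fence 0.79 [ 0.5104 -0.1259  0.0217]
tile 0.9 [ 0.3522 -0.2163 -0.0004]
tile 0.83 [ 0.5035 -0.2539 -0.0031]
tile 0.69 [ 0.5167 -0.0749  0.01  ]
top
knob 0.67 [0.5355 0.1091 0.063 ]
slot_corner 0.56 [0.5272 0.0608 0.0314]
scene
knob 0.49 [0.5295 0.1104 0.0639]
slot_corner 0.64 [0.5211 0.0639 0.0363]
slot_corner 0.17 [0.5321 0.0048 0.0077]
```

View pics/w2.png

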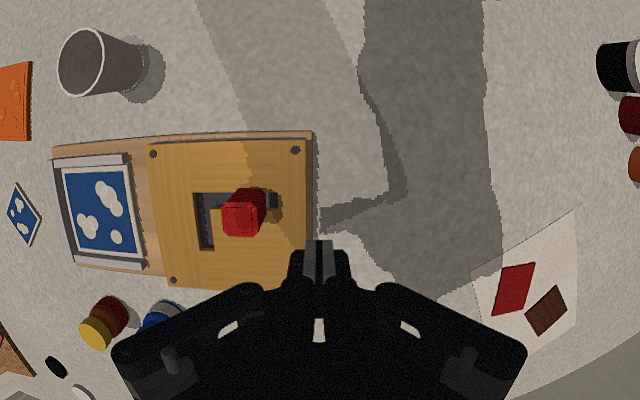

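The wrist view from lower down shows the knob at (243,215), in line with the fingers, and the plate is clear around it. Going down to 52 mm and making the first part of the push.

Call:
jog_arm --motion '[-0.03,0,0.4,0,0,0,0,-0.03,0,0.76,0,0,0,0,-0.03,0,0.76,0,0,0,0,-0.03,0,0.76,0,0,0,0]'

```text
t: 4.45
position: [0.5421, 0.162, 0.0556]
tool_rot: [-0.001, 0.082, 0.997, -0.0]
contact_force: [0.3, -0.0, 0.7]
opening: -0.0004
finger_force: 0.0
```

Call:
jog_arm --motion '[0,-0.06,0,0,0,0,0,0,-0.12,0,0,0,0,0,0,-0.17,0,0,0,0,0,0,-0.2,0,0,0,0,0,0,-0.23,0,0,0,0,0,0,-0.26,0,0,0,0,0,0,-0.29,0,0,0,0,0,0,-0.32,0,0,0,0,0,0,-0.35,0,0,0,0,0,0,-0.38,0,0,0,0,0,0,-0.41,0,0,0,0,0,0,-0.44,0,0,0,0,0,0,-0.47,0,0,0,0,0,0,-0.5,0,0,0,0,0,0,-0.5,0,0,0,0,0]'

```text
t: 5.95
position: [0.5338, 0.1123, 0.0553]
tool_rot: [-0.0, 0.083, 0.997, -0.0]
contact_force: [0.7, 0.3, 0.0]
opening: 0.0004
finger_force: 0.0
```

```bash
sed -i 's#w2.png#w3.png#' m.py; python3 m.py
```

```text
5.95 [0.53380715 0.11227407 0.0552782 ] [-9.46965764e-05  8.26172478e-02  9.96581330e-01 -1.84164819e-04] 0.0004236517794438159 [7.37823786e-01 2.79356642e-01 5.79731854e-04]
jig 0.93 [ 5.321e-01  8.200e-03 -2.000e-04]
slot_start 0.87 [0.5378 0.1242 0.0397]
slot_corner 0.74 [0.522  0.0612 0.0338]
fence 0.97 [ 0.5089 -0.1284  0.0217]
fence 0.25 [0.5289 0.0869 0.0609]
tile 0.91 [ 0.5186 -0.0742  0.0101]
tile 0.72 [ 0.5029 -0.252  -0.0042]
top
slot_corner 0.87 [0.5232 0.0593 0.0349]
scene
knob 0.79 [0.5252 0.09   0.062 ]
knob 0.42 [ 0.5127 -0.1259  0.0247]
slot_corner 0.87 [0.5191 0.0652 0.0361]
slot_corner 0.7 [0.5249 0.0894 0.0622]
```

View pics/w3.png

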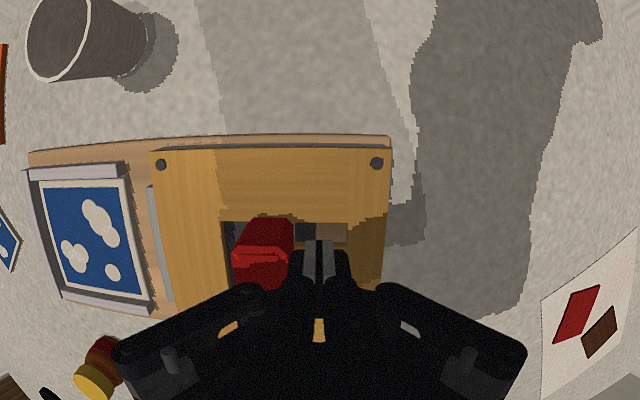

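The knob, at (263,255), has moved freely towards the corner and the jaw bar shows at (158,245), not yet touching the tile. About 27 mm is left, so I'm pushing on gently.

Call:
jog_arm --motion '[0,-0.03,0,0,0,0,0,0,-0.06,0,0,0,0,0,0,-0.09,0,0,0,0,0,0,-0.12,0,0,0,0,0,0,-0.14,0,0,0,0,0,0,-0.16,0,0,0,0,0,0,-0.18,0,0,0,0,0,0,-0.2,0,0,0,0,0,0,-0.22,0,0,0,0,0,0,-0.24,0,0,0,0,0,0,-0.24,0,0,0,0,0]'

```text
t: 7.8
position: [0.5299, 0.0889, 0.0553]
tool_rot: [-0.0, 0.083, 0.997, -0.0]
contact_force: [-1.0, 1.1, 0.6]
opening: 0.0
finger_force: 0.6
```

Call:
jog_arm --motion '[0,-0.01,0,0,0,0,0,0,-0.02,0,0,0,0,0,0,-0.02,0,0,0,0,0]'

```text
t: 8.1
position: [0.5296, 0.0872, 0.0553]
tool_rot: [-0.0, 0.082, 0.997, -0.0]
contact_force: [-0.6, 2.4, 0.0]
opening: -0.0001
finger_force: 1.2
```

```bash
sed -i 's#w3.png#w4.png#' m.py; python3 m.py
```

```text
8.1 [0.5296475  0.08715898 0.05530991] [-3.24188443e-05  8.23915846e-02  9.96600032e-01 -3.72332643e-05] -0.00010845912792651358 [-0.62358104  2.37714995  0.04774425]
jig 0.94 [0.5301 0.0066 0.0012]
knob 0.75 [0.5214 0.0581 0.0635]
knob 0.64 [ 0.6545 -0.1306  0.0307]
slot_start 0.78 [0.5381 0.1251 0.0382]
slot_corner 0.75 [0.521  0.0624 0.0354]
slot_end 0.58 [0.5236 0.0612 0.0336]
fence 0.95 [ 0.5106 -0.1244  0.0211]
tile 0.73 [ 0.5004 -0.2507 -0.0012]
tile 0.63 [ 0.5173 -0.08    0.0121]
top
knob 0.28 [ 0.658  -0.1305  0.0282]
knob 0.27 [0.5367 0.0031 0.0044]
slot_corner 0.61 [0.5216 0.0611 0.0339]
scene
knob 0.61 [0.5215 0.0643 0.0602]
slot_corner 0.74 [0.5189 0.0641 0.0387]
```

View pics/w4.png

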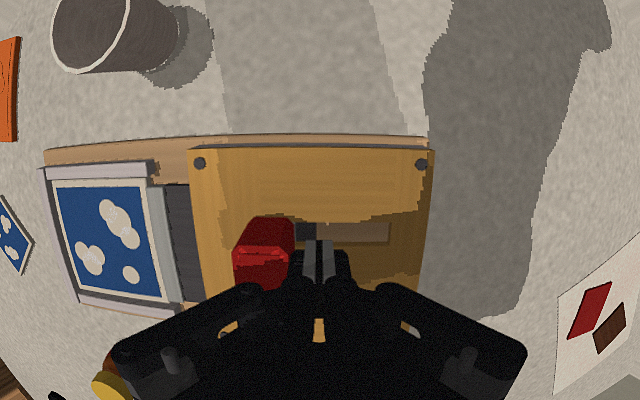

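The jaw bar at (160,240) now meets the tile, and the knob at (263,250) is almost at the corner. There's no stop force yet, so I'm feeling for the stop in millimetre steps.

Call:
jog_arm --motion '[0,-0.01,0,0,0,0,0,0,-0.02,0,0,0,0,0,0,-0.02,0,0,0,0,0]'

```text
t: 9.15
position: [0.5295, 0.0864, 0.0554]
tool_rot: [0.0, 0.082, 0.997, 0.001]
contact_force: [-0.7, 9.3, -0.5]
opening: -0.0
finger_force: 4.1
```

Call:
jog_arm --motion '[0,-0.01,0,0,0,0,0,0,-0.02,0,0,0,0,0,0,-0.02,0,0,0,0,0]'

```text
t: 9.45
position: [0.5295, 0.086, 0.0555]
tool_rot: [0.0, 0.081, 0.997, 0.001]
contact_force: [0.4, 16.6, -2.7]
opening: 0.0001
finger_force: 8.4
```

The force rises with no movement, so the carriage is at its stop at the corner. Backing off and going round to the knob's -y side.

Call:
jog_arm --motion '[0,0.1,0,0,0,0,0,0,0.2,0,0,0,0,0,0.22,0.2,0,0,0,0,0,0.44,0.2,0,0,0,0,0,0.44,0.1,0,0,0,0,0,0.44,-0.1,0,0,0,0,0,0.44,-0.21,0,0,0,0,0,0.44,-0.21,0,0,0,0,0,0.44,-0.21,0,0,0,0,0]'

```text
t: 10.35
position: [0.4826, 0.0699, 0.0554]
tool_rot: [0.0, 0.083, 0.997, 0.0]
contact_force: [0.2, 1.3, 0.2]
opening: -0.0
finger_force: 0.0
```

```bash
sed -i 's#w4.png#w5.png#' m.py; python3 m.py
```

```text
10.35 [0.48263796 0.06994249 0.05536605] [1.22169338e-04 8.27106490e-02 9.96573596e-01 4.57187343e-05] -3.0533366532767205e-05 [0.15057713 1.28282687 0.18505399]
jig 0.95 [ 0.5308  0.0074 -0.0014]
knob 0.49 [0.5228 0.0621 0.0634]
slot_start 0.74 [0.5375 0.1243 0.0382]
fence 0.96 [ 0.5112 -0.1256  0.0225]
tile 0.94 [ 0.5029 -0.2527 -0.0061]
tile 0.83 [ 0.3508 -0.2165 -0.0032]
tile 0.71 [ 0.5163 -0.0804  0.0106]
top
knob 0.55 [0.5253 0.0652 0.0625]
knob 0.49 [ 0.523  -0.0841  0.0114]
slot_corner 0.9 [0.5213 0.0594 0.0345]
scene
knob 0.82 [0.5214 0.0619 0.0617]
slot_corner 0.76 [0.5173 0.0632 0.036 ]
slot_corner 0.24 [ 0.3798 -0.0116  0.0361]
```

View pics/w5.png

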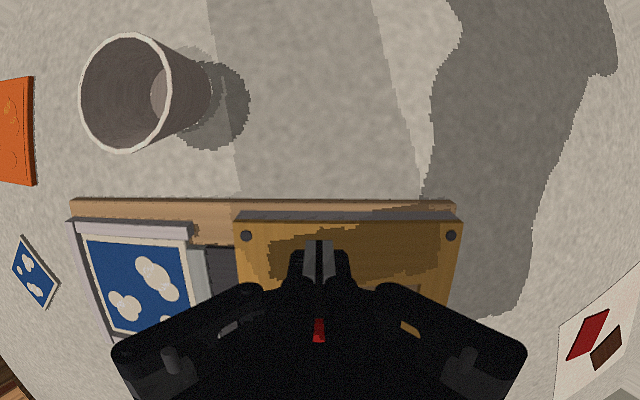

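The fingers at (318,262) are on the knob's -y side and in line with it (the red shows at (318,330)); the cup at (125,92) is clear. Pushing along the short leg.

Call:
jog_arm --motion '[-0.06,0,0,0,0,0,0,-0.1,0,0,0,0,0,0,-0.13,0,0,0,0,0,0,-0.16,0,0,0,0,0,0,-0.19,0,0,0,0,0,0,-0.22,0,0,0,0,0,0,-0.25,0,0,0,0,0,0,-0.28,0,0,0,0,0,0,-0.31,0,0,0,0,0,0,-0.34,0,0,0,0,0,0,-0.37,0,0,0,0,0,0,-0.4,0,0,0,0,0,0,-0.43,0,0,0,0,0,0,-0.46,0,0,0,0,0,0,-0.49,0,0,0,0,0,0,-0.5,0,0,0,0,0,0,-0.5,0,0,0,0,0]'

```text
schema error: expected a multiple of 7 numbers
```

Call:
jog_arm --motion '[-0.02,0,0,0,0,0,0,-0.04,0,0,0,0,0,0,-0.05,0,0,0,0,0,0,-0.05,0,0,0,0,0,0]'

```text
t: 11.5
position: [0.4873, 0.0689, 0.0553]
tool_rot: [0.0, 0.082, 0.997, -0.0]
contact_force: [0.0, 0.7, -0.0]
opening: 0.0002
finger_force: 0.0
```

Call:
jog_arm --motion '[-0.01,0,0,0,0,0,0,-0.02,0,0,0,0,0,0,-0.02,0,0,0,0,0,0]'

```text
t: 11.8
position: [0.4892, 0.0687, 0.0553]
tool_rot: [0.0, 0.082, 0.997, 0.0]
contact_force: [0.5, -0.6, -0.2]
opening: 0.0001
finger_force: 0.0
```

The first list had a number missing and was refused. The small moves only brought the fingers 7 mm closer, in free air. Pushing the rest now.

Call:
jog_arm --motion '[-0.04,0,0,0,0,0,0,-0.08,0,0,0,0,0,0,-0.12,0,0,0,0,0,0,-0.15,0,0,0,0,0,0,-0.18,0,0,0,0,0,0,-0.21,0,0,0,0,0,0,-0.24,0,0,0,0,0,0,-0.27,0,0,0,0,0,0,-0.3,0,0,0,0,0,0,-0.33,0,0,0,0,0,0,-0.36,0,0,0,0,0,0,-0.39,0,0,0,0,0,0,-0.42,0,0,0,0,0,0,-0.44,0,0,0,0,0,0,-0.44,0,0,0,0,0,0]'

```text
t: 13.3
position: [0.533, 0.0614, 0.0553]
tool_rot: [0.0, 0.082, 0.997, -0.0]
contact_force: [0.4, -0.5, 0.1]
opening: 0.0001
finger_force: 0.0
```

Call:
jog_arm --motion '[-0.01,0,0,0,0,0,0,-0.02,0,0,0,0,0,0,-0.03,0,0,0,0,0,0,-0.03,0,0,0,0,0,0]'

```text
t: 13.7
position: [0.5356, 0.0609, 0.0553]
tool_rot: [0.0, 0.082, 0.997, -0.0]
contact_force: [-1.5, -0.5, 0.9]
opening: -0.0001
finger_force: 0.7
```

```bash
sed -i 's#w5.png#w6.png#' m.py; python3 m.py
```

```text
13.7 [0.53555577 0.06094568 0.05531545] [ 4.66333012e-05  8.23658031e-02  9.96602163e-01 -2.11532294e-05] -0.00010833559485659034 [-1.46676396 -0.52564176  0.93268408]
jig 0.57 [5.322e-01 8.800e-03 5.000e-04]
slot_start 0.73 [0.5365 0.1254 0.0362]
slot_corner 0.72 [0.5219 0.0593 0.0367]
fence 0.9 [ 0.51   -0.1283  0.0197]
fence 0.22 [0.5212 0.0581 0.0358]
tile 0.92 [ 0.5027 -0.2547 -0.0037]
tile 0.84 [ 0.3533 -0.2133 -0.0009]
tile 0.8 [ 0.516  -0.0822  0.011 ]
top
slot_corner 0.93 [0.522  0.0625 0.0359]
scene
knob 0.61 [0.5559 0.0564 0.0613]
```

The knob is travelling along the short leg, with x now about 0.557 and about 5 mm to go. Pressing on to the stop.

Call:
jog_arm --motion '[-0.01,0,0,0,0,0,0,-0.02,0,0,0,0,0,0,-0.03,0,0,0,0,0,0,-0.04,0,0,0,0,0,0,-0.04,0,0,0,0,0,0]'

```text
t: 14.95
position: [0.5395, 0.0603, 0.0553]
tool_rot: [0.0, 0.082, 0.997, -0.0]
contact_force: [-1.6, 0.1, 1.1]
opening: 0.0002
finger_force: 0.7
```

Call:
jog_arm --motion '[-0.01,0,0,0,0,0,0,-0.02,0,0,0,0,0,0,-0.02,0,0,0,0,0,0]'

```text
t: 15.25
position: [0.5402, 0.0602, 0.0551]
tool_rot: [-0.001, 0.082, 0.997, -0.0]
contact_force: [-8.5, 1.3, 7.2]
opening: -0.0002
finger_force: 4.9
```

Call:
jog_arm --motion '[-0.01,0,0,0,0,0,0,-0.02,0,0,0,0,0,0,-0.02,0,0,0,0,0,0]'

```text
t: 15.55
position: [0.5405, 0.0601, 0.0549]
tool_rot: [-0.003, 0.082, 0.997, -0.0]
contact_force: [-20.0, 3.7, 16.9]
opening: -0.0002
finger_force: 10.1
```

The force shows a hard stop at the end of the short leg. Backing straight off, then up and back.

Call:
jog_arm --motion '[0.1,0,0,0,0,0,0,0.25,0,0,0,0,0,0,0.4,0,-0.1,0,0,0,0,0.4,0,-0.5,0,0,0,0,0.4,0.3,-1,0,0,0,0,0.4,1,-1,0,0,0,0,0.4,1,-1,0,0,0,0,0.4,1,-1,0,0,0,0]'

```text
t: 16.35
position: [0.5209, 0.1691, 0.156]
tool_rot: [0.001, 0.08, 0.997, 0.001]
contact_force: [0.1, -0.4, 0.5]
opening: -0.0001
finger_force: 0.0
```

```bash
sed -i 's#w6.png#w7.png#' m.py
cat >> m.py <<'E'
    a=s["pixels"]; a=a[120:280,180:440] if n=="top" else a[150:290,170:430]
    cv2.imwrite(f"pics/{n}7.png",cv2.resize(a,None,fx=3,fy=3,interpolation=cv2.INTER_CUBIC))
E
python3 m.py
```

```text
16.35 [0.52085741 0.16910624 0.15597296] [9.41072788e-04 7.99352435e-02 9.96799123e-01 9.90121592e-04] -0.00013007663424662188 [ 0.05463293 -0.44817345  0.49229683]
jig 0.95 [5.34e-01 5.80e-03 1.00e-04]
knob 0.63 [0.5618 0.0527 0.0612]
slot_start 0.67 [0.5365 0.124  0.0381]
slot_corner 0.71 [0.5204 0.0593 0.0352]
slot_end 0.92 [0.5623 0.0557 0.0321]
slot_end 0.57 [0.5238 0.0573 0.0341]
slot_end 0.23 [ 0.5095 -0.1258  0.0217]
fence 0.93 [ 0.5112 -0.1275  0.022 ]
tile 0.79 [ 0.5042 -0.2558 -0.0034]
tile 0.7 [ 0.3551 -0.2161  0.0016]
tile 0.65 [ 0.5164 -0.0791  0.0096]
top
knob 0.71 [0.5677 0.057  0.0635]
slot_corner 0.72 [0.5224 0.0615 0.0334]
slot_corner 0.72 [ 0.5137 -0.1285  0.0246]
scene
knob 0.52 [0.5624 0.057  0.0624]
slot_corner 0.84 [0.5191 0.0652 0.0376]
```

View pics/w7.png

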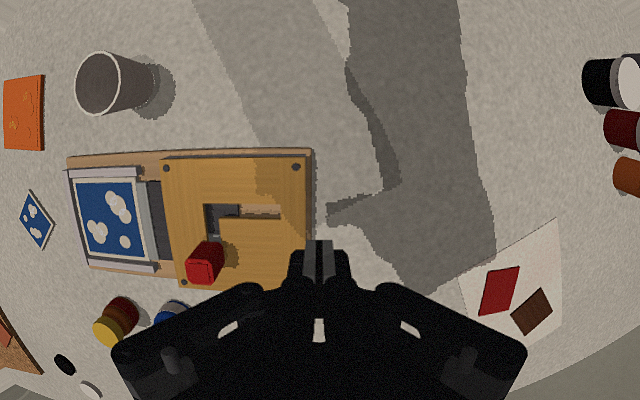

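View pics/top7.png

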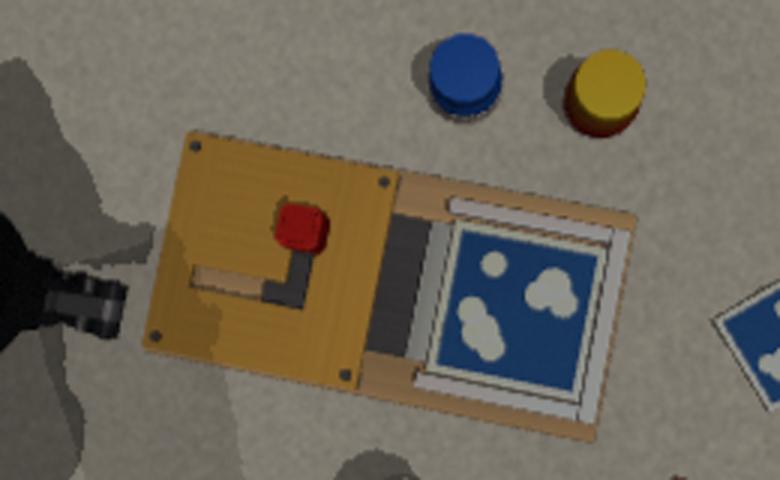

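The wrist and top views show the knob at the end of the short leg, at (203,262) and (300,228). The tile is between the jaw and the fence, and the jars and cup stand where they were. The arm is clear, so I'm handing in.

```bash
python3 -c "
from bench import *
print(job_done())"
```

```text
the job is handed in; nothing more can be done
None
```

The tile is locked in: the knob was pushed along the long leg and round to the end of the short leg, the tile is up to the fence as far as the pictures show, the jars and cup were not touched, the arm is clear, and the job is handed in (no verdict was returned).

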